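Drift the stuck pivot pin out of the press bracket

ROBOT

A 6-joint arm with a two-finger parallel gripper is mounted at the origin on the work surface. World frame = base frame: x ahead of the robot, y to its left, z up, the work surface at z = 0. Lengths are in mm, angles in rad, forces in N, time in s.
With the tool pointing down it reaches from about 375 to 900 mm from the base axis. Payload 3.1 kg.
Tool frame: the origin (TCP) lies at the very end of the fingers, on their centre line; the grasp point (between the pads) lies 19 mm behind it; z points along the fingers, y is the line along which they close (so a half turn about z gives the same grasp; the last joint's range is limited). The gripper opens to 85 mm and grips with 20 to 120 N. Pads are 22 mm wide; open, the fingers measure 114 mm over their backs; the gripper's body (76 mm by 85 mm) begins 54 mm behind the grasp point. The pads swing forward as they close: fully open they stand 13 mm farther back than shut.
Start: joints at [-1.403, 0.527, 1.433, -0, 1.181, -0.178], TCP at [212.453, -587.759, 231.31] pointing down, gripper open.
Joint ranges: [-3.08, 3.08], [-0.75, 2.2], [0.22, 2.44], [-1.43, 4.57], [0, 2.65], [-2.85, 2.85]. Speed limits (rad/s): [2.79, 2.79, 3.14, 3.14, 3.14, 3.14].

INTERFACE

Orientations are given as a rotation vector (axis times angle).
In Python, from plant import arm gives the robot as it stands.
- The arm moves only by the tool step_arm, never from a script. Its argument "increments" is a list of rows, each a list of 5 numbers: the opening, from -1 (shut) to 1 (fully open), then the shift along the tool's x, y, z in mm, then the turn about the tool's z in rad. A call has 1 to 10 rows; each row is the pose to reach, as a shift and turn from the pose commanded when the call began, along the tool's axes at that moment; what a row does not reach only later rows make up. A row lasts 1/8 s, in which the tool goes at most 62.5 mm and 10.7 degrees, less where a joint would pass 70% of its speed; a pose out of reach is approached as far as the arm can. A call with a gripper value outside its range is refused whole. The fingers move at their own pace and stop on an object; "force" is the grip in N (left out, the last holds). Time passes only in rows, so rows that repeat a pose let the fingers close. It gives the time, the measured TCP pose, the force, the opening and the grip force at its end, in the units of the state.
- arm.state(): the state, without advancing time (a new reading comes with each control period).
- arm.capture(name): name is "scene" or "top"; returns (picture, depth): 384x512x3 uint8, blue, green, red; 384x512 float32, mm along the optical axis (not along the pixel's ray), 0 where there is no reading.
- arm.calibration(name): a dict with "vfov" (degrees; the focal length in pixels is half the picture's height over the tangent of half this angle, whatever the lens; pixels are square), "cx", "cy" (the principal point, pixels), "T" (4x4, takes a point from camera to world coordinates). Camera axes: x right, y up, looking along -z (the intrinsics and any distortion apply to the point x, -y, -z); pixel columns grow to the right and rows downward; lengths in mm; the calibration is good to about 2 mm. A picture is of the moment at which its call begins. calibration takes no time and is no camera call.
- arm.sign_off(): hands the job in; it is judged then, once.
The state is a dict: "clock": time; "joint_pos": joint angles; "dq": joint speeds; "joint_torque": joint torques, N m; "tcp_pos": TCP position; "orientation": TCP orientation; "wrist_force": force on the tool from outside, world axes, zero at the start; "wrist_torque": the same for the moment, N m; "grip_width": finger opening in mm; "grip_force": force on a finger pad.
Only numpy, scipy, OpenCV 4.12 (cv2) and the standard library are available. Lean on these libraries where they do the work, as an engineer would, in place of code of your own. Each camera call takes 0.05 s, during which the arm holds its last target. There are 200 camera calls.

TASK

Two steel pivot brackets from a small press are bolted to the bench. One of them has its pin's plain end upward (the head is underneath): with the steel drift punch from the tool rack, drive that stuck pin straight down and all the way out of its bore onto the wooden block below, then hang the punch back upright in the rack hole it came from and let go.

Things in the scene. Friction and masses are not known exactly. Their poses are not given: they have to be found in the camera images.
- drift_punch: Drift punch: all-steel straight round tool, 141 mm long, 0.25 kg, upright in a rack hole. Origin: centre of its flat lower tip, 18 mm above the bench in the rack; z up its axis. Tip 10 mm in diameter, shaft 14 mm; 46 mm collar at 70 to 76 mm rests on the rack; above it a plain steel handle, 22 mm in diameter, up to 141 mm: grip it from above, about 110 mm above the tip.
- tool_rack: Fixed open wooden rack, 70 mm (x) by 225 mm (y). Origin: centre of its underside, on the bench. Top board, upper face 88 mm high, has 30 mm through holes at y = -75, 0, +75 mm, a tool hung by its collar in each, in any order; the other two have wooden grips (one bulging, one mushroom-shaped) and end below 160 mm. Close the fingers along the rack's x.
- bracket: Fixed bracket with the stuck pin, pin's plain flat end up. Origin: on the bench under the pin's axis. Grey top plate 70 by 112 mm, upper face 95 mm high; a 28 mm bore goes through it and the dark lever strap under it (underside 75 mm high). Wooden catch block below, top 27 mm high. The other bracket, alike, 0.1 to 0.3 m off, has a wide domed pin head on top.
- pin_end (a point): Centre of the upper plain end (24 mm in diameter) of the stuck pin; it starts 4 to 10 mm above the bracket's plate and moves down with the pin, to 65 mm above the bench at the stop.
- stuck_pin (a joint): How far the stuck pin is driven down, m: 0 = head against the strap's underside; 0.030 = plain end level with that underside, out of the bore; 0.040 = head landed on the catch block (hard stop). Starts at 0 to 0.006. Steady friction of about 7 N holds it; it neither springs back nor falls by itself.
Not all that is in view belongs to the job. Leave any red look-alike of the drift_punch alone.

How it is judged (in metres and radians):
On the way:
1. the pin is driven out of its bore (more than 30 mm down) with the punch's tip on it (within 18 mm of the centre of its end) (value of joint stuck_pin above 0.03 m and distance between drift_punch and pin_end below 0.018 m), for 0.05 s.
At the end, for the whole second after the job is handed in: The stuck pin is out of its bore (driven more than 30 mm down), and the drift punch is at rest, released, upright within 10 degrees, back in its own rack hole (tip within 22 mm of where it started) (value of joint stuck_pin above 0.03 m and distance of drift_punch from where it was at the start of the episode below 0.022 m and angle between drift_punch's own z axis and vertical below 0.175 rad and linear speed of drift_punch below 0.02 m/s); the robot touches nothing.
It also fails if it takes over 51 s, if anything falls off the work surface, if the arm or the gripper's body presses on something with over 40 N, if the wrist force passes 120 N, or if a joint passes its speed limit or range.

## Working session

There is one attempt and no reset: what is moved stays moved. The work goes in short steps, Python scripts to look and compute and a tool call to move; the robot and the scene stay as the last step left them, time stands still between calls to the robot, and variables do not carry over. Pictures are saved under pics/ and viewed, at most 10 in all, crops included, and the job is handed in when it is done.

Besides the shell and the picture viewer there is one more tool, called after "Call:" in YAML: its name, and indented under it one key for each argument. step_arm: Moves the arm, as the interface text tells. Its arguments: {"type":"object","properties":{"increments":{"type":"array","items":{"type":"array","items":{"type":"number"}}},"force":{"type":"number"}},"required":["increments"]}

```bash
mkdir -p pics
python3 - <<'E'
from plant import arm
import cv2,numpy as np
for n in("scene","top"):
    p,d=arm.capture(n); cv2.imwrite(f"pics/{n}0.png",p); np.save(f"{n}0.npy",d)
    print(n,arm.calibration(n))
print(arm.state())
E
```

```text
scene {'vfov': 55.490474233693696, 'cx': 258.37428740710544, 'cy': 198.48923118939487, 'T': array([[-7.84416539e-01, -4.41773584e-01,  4.35346751e-01,
         8.76423435e+02],
       [ 6.20201584e-01, -5.65904536e-01,  5.43232962e-01,
         4.45702716e+02],
       [ 6.37872885e-03,  6.96123665e-01,  7.17893554e-01,
         6.63330342e+02],
       [ 0.00000000e+00,  0.00000000e+00,  0.00000000e+00,
         1.00000000e+00]])}
top {'vfov': 53.80966831509366, 'cx': 253.13287873705147, 'cy': 192.13240489916708, 'T': array([[ 2.23893773e-02,  9.97652304e-01, -6.47193690e-02,
         4.73749962e+02],
       [-9.99684702e-01,  2.16049275e-02, -1.27954326e-02,
        -6.72045277e+00],
       [-1.13671356e-02,  6.49854449e-02,  9.97821467e-01,
         8.88747262e+02],
       [ 0.00000000e+00,  0.00000000e+00,  0.00000000e+00,
         1.00000000e+00]])}
{'clock': 0.1, 'joint_pos': array([-1.40252392e+00,  5.28388693e-01,  1.43379189e+00, -1.99496717e-05,
        1.18141394e+00, -1.78518292e-01]), 'dq': array([-8.85136711e-04, -2.84216724e-03, -1.92423200e-03,  1.51613551e-03,
       -4.71545640e-05, -6.26933407e-04]), 'joint_torque': array([-7.16442573e-04, -4.43303776e+01, -1.78586841e+01, -2.44229150e-04,
        3.88427390e-03, -4.29304208e-06]), 'tcp_pos': array([ 212.32557517, -587.12934994,  230.41632821]), 'orientation': array([-3.09250941e+00, -5.41678325e-01,  1.28613950e-05]), 'wrist_force': array([-0.69943157,  0.42146137,  0.25668482]), 'wrist_torque': array([ 0.01040213, -0.00054066,  0.04156698]), 'grip_force': 0.0, 'grip_width': 85.14393074651065}
```

View pics/scene0.png

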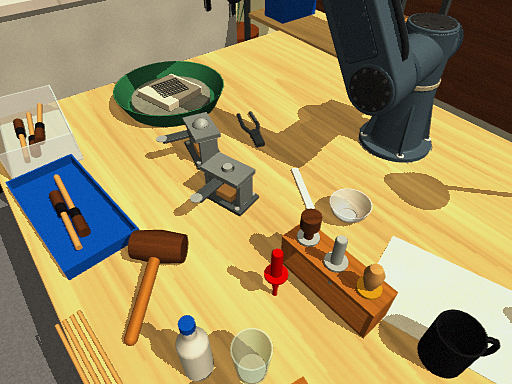

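View pics/top0.png

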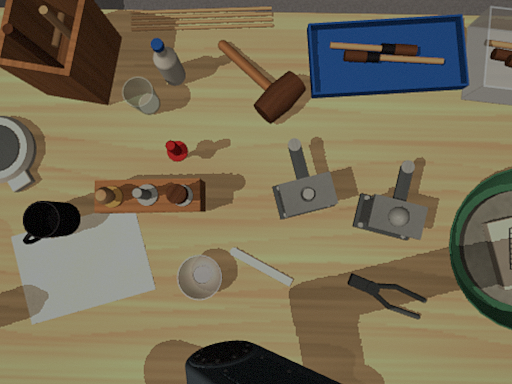

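Scene view: the rack holds a mushroom wooden grip at (311,222), a plain steel handle at (340,247) and a bulging wooden grip at (374,275). The red look-alike is at (276,268). The flat pin end is on the near bracket at (228,168); the domed head is on the other, at (201,125). In the top view, the steel handle is at (145,193), the red one at (177,150), the flat pin at (308,194) and the dome at (398,216).

Candidates for the punch are the two wooden-grip tools, the red one, and the steel one at scene (340,247). I choose the steel one. For the pin I choose the near bracket, top (308,194).

```bash
cat > h.py <<'E'
import cv2,numpy as np
from plant import arm
def world(n,d,u,v):
    c=arm.calibration(n); f=192/np.tan(np.radians(c["vfov"]/2))
    u,v,d=map(np.asarray,(u,v,d))
    P=np.stack([(u-c["cx"])/f*d,-(v-c["cy"])/f*d,-d],-1)
    return P@c["T"][:3,:3].T+c["T"][:3,3]
def onplane(n,u,v,z):
    o=arm.calibration(n)["T"][:3,3]; r=world(n,1.0,u,v)-o
    return o+r*(z-o[2])/r[2]
def cloud(n,d):
    v,u=np.mgrid[:384,:512]; return world(n,d,u,v)
E
python3 - <<'E'
from h import *
for n in("scene","top"):
    p=cv2.imread(f"pics/{n}0.png"); d=np.load(f"{n}0.npy"); W=cloud(n,d)
    W[d==0]=np.nan
    hs=cv2.cvtColor(p,cv2.COLOR_BGR2HSV)
    punch,pin=((340,247),(228,168)) if n=="scene" else ((145,193),(308,194))
    for nm,(u,v),lo,hi,r in(("punch",punch,148,170,22),("pin",pin,98.5,110,16)):
        m=np.zeros(d.shape,bool); m[v-r:v+r,u-r:u+r]=1
        m&=(W[...,2]>lo)&(W[...,2]<hi)
        if nm=="punch": m&=hs[...,1]<90
        ys,xs=np.nonzero(m); print(n,nm,m.sum(),xs.mean(),ys.mean(),np.ptp(xs),np.ptp(ys),np.median(W[m],0),W[m].min(0),W[m].max(0))
    if n=="top":
        for nm,c,lo,hi,r in(("rack",(150,195),80,95,62),("plate",(306,194),88,99,42)):
            m=np.zeros(d.shape,bool); m[c[1]-r:c[1]+r,c[0]-r:c[0]+r]=1
            m&=(W[...,2]>lo)&(W[...,2]<hi)
            R=cv2.minAreaRect(W[m][:,:2].astype(np.float32)); print(nm,m.sum(),R,np.median(W[m][:,2]))
s=cv2.imread("pics/scene0.png");t=cv2.imread("pics/top0.png")
a=cv2.resize(s[95:335,150:410],None,fx=1.8,fy=1.8,interpolation=2)
cv2.imwrite("pics/c.png",np.hstack([a,cv2.resize(t[140:250,85:235],(320,432))]))
E
```

```text
scene punch 131 341.1145038167939 241.29007633587787 12 13 [521.12973919 232.61971057 158.19624322] [507.16945758 220.4289357  148.07442948] [528.17518349 241.90974347 160.84712834]
scene pin 57 227.3859649122807 166.0701754385965 9 6 [ 526.67335782 -108.63747321  100.47656228] [ 515.20764544 -120.67548241   98.5509404 ] [537.54819773 -97.42708356 103.0920871 ]
top punch 110 138.02727272727273 192.87272727272727 12 10 [514.56679868 225.76332889 159.2758991 ] [504.91223166 217.00869282 148.22854764] [524.64589674 238.87905924 161.73035398]
top pin 106 308.04716981132077 193.9433962264151 30 25 [ 523.55092486 -111.86888034  101.30332632] [ 495.83046318 -140.37722039   98.53097212] [548.05402416 -77.3958408  105.2339378 ]
rack 2482 ((548.0307006835938, 230.2110137939453), (138.9845733642578, 225.4266357421875), 2.368910789489746) 88.70806588792624
plate 1651 ((524.271240234375, -112.09273529052734), (69.7842025756836, 112.44855499267578), 15.32894229888916) 95.2829315197888
```

View pics/c.png

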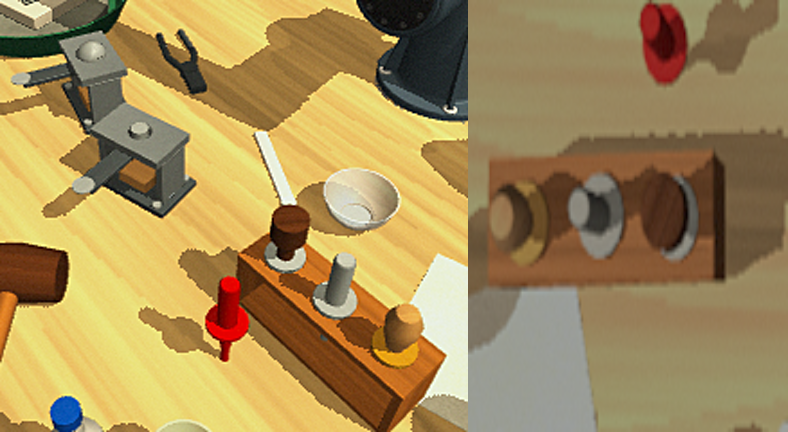

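The crop confirms it: the plain steel handle with the grey collar is in the middle rack hole, and the near bracket has the small flat pin. The red one stands apart on the bench.

Run:
```python
from h import *
for n in("scene","top"):
    d=np.load(f"{n}0.npy"); W=cloud(n,d); W[d==0]=np.nan
    X,Y,Z=W[...,0],W[...,1],W[...,2]
    m=(abs(X-517)<18)&(abs(Y-229)<18)&(Z>156.5)&(Z<165); print(n,"handle top",m.sum(),W[m].mean(0),np.median(W[m],0),cv2.minEnclosingCircle(W[m][:,:2].astype(np.float32)))
    m=(abs(X-514)<48)&(abs(Y-229)<125)&(Z>84)&(Z<91.5); print("rack",m.sum(),cv2.minAreaRect(W[m][:,:2].astype(np.float32)))
    m=(abs(X-524)<15)&(abs(Y+112)<15)&(Z>99); print("pin",m.sum(),W[m].mean(0))
```

```text
scene handle top 85 [518.28601658 230.81498873 158.82223701] [518.4151716  231.1084695  158.78247266] ((517.9222412109375, 230.88446044921875), 11.043514251708984)
rack 2413 ((515.4622802734375, 230.92025756835938), (71.80859375, 225.72976684570312), 2.4942541122436523)
pin 52 [ 526.43202738 -108.9400946   100.54938577]
top handle top 90 [514.76444178 227.24255986 159.43853981] [514.56679868 227.32947916 159.64377424] ((514.99853515625, 227.6398468017578), 10.58188533782959)
rack 2097 ((513.6188354492188, 228.7874298095703), (70.10189819335938, 225.4266357421875), 2.368910789489746)
pin 97 [ 524.08754064 -111.90484473  101.40426744]
```

```bash
cat >> h.py <<'E'
from scipy.spatial.transform import Rotation as Ro
def go(t,ydeg=None,frm=None):
    s=arm.state(); R=Ro.from_rotvec(s["orientation"]).as_matrix(); p=s["tcp_pos"] if frm is None else np.array(frm)
    y=np.degrees(np.arctan2(R[1,1],R[0,1])); th=0 if ydeg is None else -np.radians((ydeg-y+90)%180-90)
    print("shift",np.round(R.T@(np.array(t)-p),1),"turn",round(th,4),"ydeg",round(y,2),"tilt",np.round(R[:2,2],4))
E
python3 -c "
from h import *
a=[212.453,-587.759,231.31]
go([430,-200,250],2.4,a);go([516,229,250],2.4,a)"
```

```text
shift [ 336.4 -290.8  -18. ] turn -1.2659 ydeg -70.13 tilt [-0.0004  0.002 ]
shift [ 563.1 -665.   -17.2] turn -1.2659 ydeg -70.13 tilt [-0.0004  0.002 ]
```

Call:
step_arm:
  increments:
    - [1,42,-36,-18,-0.15]
    - [1,84,-73,-18,-0.3]
    - [1,126,-109,-18,-0.45]
    - [1,168,-145,-18,-0.6]
    - [1,210,-182,-18,-0.75]
    - [1,252,-218,-18,-0.9]
    - [1,294,-254,-18,-1.05]
    - [1,336,-291,-18,-1.2]
    - [1,366,-340,-18,-1.266]
    - [1,396,-389,-18,-1.266]
  force: 80

```text
clock: 1.35
tcp_pos: [452.8, -85.5, 249.1]
orientation: [-2.174, -2.268, -0.0]
wrist_force: [0.5, -0.2, -0.1]
grip_width: 85.3
grip_force: 0.0
```

```bash
python3 -c "
from h import *
go([516,229,230],2.4)"
```

```text
shift [311.6  76.4  19.2] turn 0.0002 ydeg 2.41 tilt [-0.0002  0.0002]
```

Call:
step_arm:
  increments:
    - [1,50,12,4,0]
    - [1,100,25,8,0]
    - [1,150,37,12,0]
    - [1,200,49,15,0]
    - [1,250,61,17,0]
    - [1,290,71,19,0]
    - [1,312,76,19,0]
    - [1,312,76,19,0]
    - [1,312,76,19,0]

```text
clock: 2.48
tcp_pos: [515.0, 227.0, 229.9]
orientation: [-2.174, -2.267, 0.002]
wrist_force: [0.4, -0.1, 0.1]
grip_width: 85.5
grip_force: 0.0
```

Run:
```python
from h import *
go([516,229,230],2.4)
p,d=arm.capture("scene"); cv2.imwrite("pics/s1.png",cv2.resize(p[100:330,230:480],None,fx=2.4,fy=2.4))
```

```text
shift [ 2.   1.1 -0.1] turn 0.0001 ydeg 2.41 tilt [-0.0012 -0.0007]
```

View pics/s1.png

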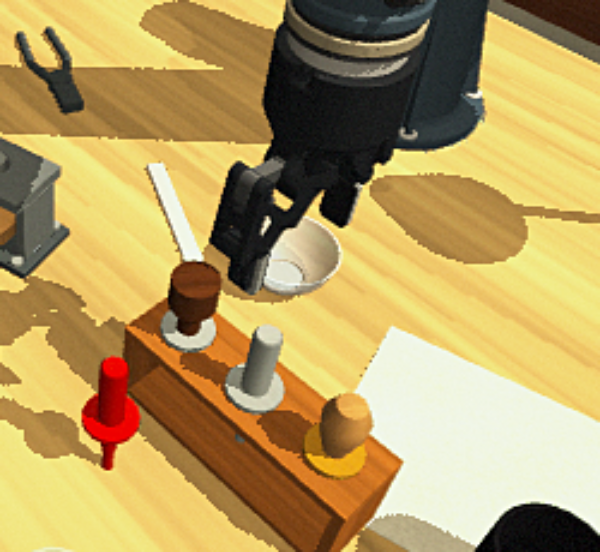

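The gripper's open fingers straddle the steel handle (crop ~(264,350)). The neighbouring tools are clear of them, so I'll go down and grip.

Call:
step_arm:
  increments:
    - [1,2,1,40,0]
    - [1,2,1,80,0]
    - [1,2,1,105,0]
    - [1,2,1,121,0]
    - [1,2,1,121,0]
    - [-1,2,1,121,0]
    - [-1,2,1,121,0]
    - [-1,2,1,121,0]
    - [-1,2,1,121,0]
    - [-1,2,1,121,0]
  force: 80

```text
clock: 3.78
tcp_pos: [517.1, 229.8, 110.2]
orientation: [2.173, 2.267, 0.002]
wrist_force: [0.7, 0.5, 5.3]
grip_width: 20.5
grip_force: 78.1
```

Call:
step_arm:
  increments:
    - [-1,0,0,-15,0]
    - [-1,0,0,-45,0]
    - [-1,0,0,-80,0]
    - [-1,0,0,-110,0]
    - [-1,0,0,-125,0]
    - [-1,0,0,-125,0]
    - [-1,0,0,-125,0]

```text
clock: 4.65
tcp_pos: [515.3, 229.4, 233.0]
orientation: [-2.173, -2.266, 0.004]
wrist_force: [-0.2, -0.3, -2.7]
grip_width: 20.2
grip_force: 78.5
```

Run:
```python
from h import *
print(arm.state()["wrist_force"],arm.state()["grip_width"])
go([525.5,-110.5,235])
p,d=arm.capture("scene"); W=cloud("scene",d); cv2.imwrite("pics/s2.png",cv2.resize(p[100:330,230:480],None,fx=2.4,fy=2.4))
```

```text
[-0.1895015  -0.32922036 -2.67744026] 20.223923271146944
shift [-340.    -4.1   -1.8] turn 0 ydeg 2.4 tilt [-0.003  -0.0006]
```

View pics/s2.png

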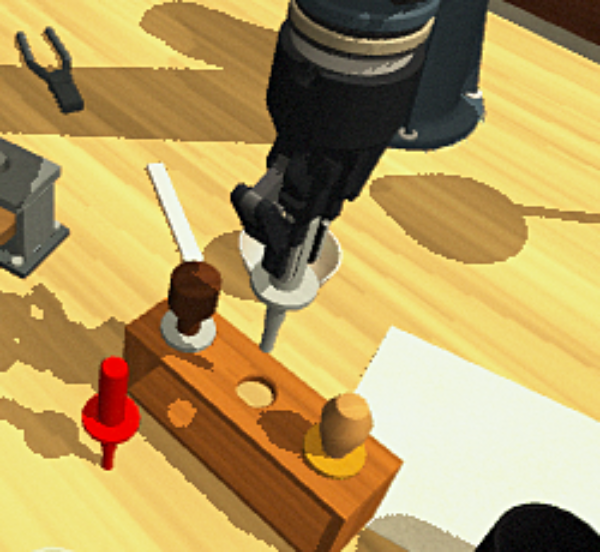

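The punch is held upright and the rack hole (255,390) is empty. I'll go up to clear the mushroom grip, then across.

Call:
step_arm:
  increments:
    - [-1,0,0,-30,0]
    - [-1,0,0,-50,0]
    - [-1,-40,0,-50,0]
    - [-1,-90,-1,-50,0]
    - [-1,-140,-1,-50,0]
    - [-1,-190,-2,-50,0]
    - [-1,-240,-3,-50,0]
    - [-1,-290,-3,-50,0]
    - [-1,-325,-4,-50,0]
    - [-1,-340,-4,-50,0]

```text
clock: 5.95
tcp_pos: [526.2, -111.9, 283.0]
orientation: [-2.176, -2.263, 0.001]
wrist_force: [0.6, -0.2, -2.9]
grip_width: 20.2
grip_force: 78.7
```

Call:
step_arm:
  increments:
    - [-1,0,0,25,0]
    - [-1,0,0,50,0]
    - [-1,0,0,65,0]
    - [-1,0,0,65,0]
    - [-1,0,0,65,0]

```text
clock: 6.58
tcp_pos: [527.4, -110.1, 219.9]
orientation: [2.173, 2.267, 0.001]
wrist_force: [0.6, -0.1, -3.1]
grip_width: 20.0
grip_force: 78.6
```

Run:
```python
from h import *
go([525.5,-110.5,235])
for n in("scene","top"):
    p,d=arm.capture(n); cv2.imwrite(f"pics/{n}3.png",p); np.save(f"{n}3.npy",d)
    W=cloud(n,d); X,Y,Z=np.moveaxis(W,-1,0); 
    for lo,hi in((125,135),(136,143),(143,160),(160,180),(180,186),(190,197)):
        m=(d>0)&(abs(X-525)<30)&(abs(Y+110)<30)&(Z>lo)&(Z<hi)
        if m.sum()>4: print(n,lo,hi,m.sum(),W[m].mean(0).round(1),np.ptp(W[m],0).round(1))
p=cv2.imread("pics/scene3.png"); cv2.imwrite("pics/s3.png",cv2.resize(p[60:230,150:330],None,fx=3.2,fy=3.2))
```

```text
shift [ -0.3  -1.8 -15.1] turn 0 ydeg 2.44 tilt [ 0.0013 -0.0005]
scene 125 135 13 [ 529.1 -107.3  131.5] [8. 7. 7.]
scene 136 143 12 [ 529.4 -106.7  139.4] [8.5 6.3 5.6]
scene 143 160 24 [ 529.1 -106.5  152.5] [12.4  7.  16.3]
scene 160 180 47 [ 529.6 -105.6  170.8] [13.7 11.3 18.6]
scene 180 186 13 [ 529.6 -106.2  182.6] [13.   7.7  5.6]
```

View pics/s3.png

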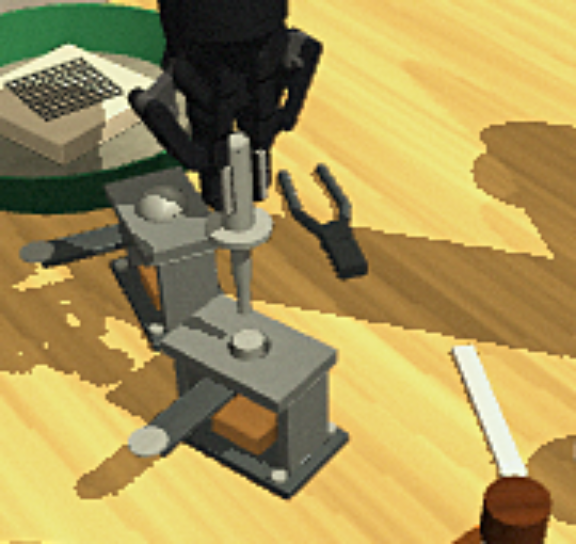

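The tip hangs over the pin's flat end (crop (245,310) above (250,343)), within 2 mm in plan. I'll drive it down slowly.

Call:
step_arm:
  increments:
    - [-1,1.5,-1,12,0]
    - [-1,1.5,-1,20,0]
    - [-1,1.5,-1,25,0]
    - [-1,1.5,-1,30,0]
    - [-1,1.5,-1,35,0]
    - [-1,1.5,-1,40,0]
    - [-1,1.5,-1,45,0]
    - [-1,1.5,-1,50,0]
    - [-1,1.5,-1,52,0]
    - [-1,1.5,-1,52,0]
  force: 100

```text
clock: 7.92
tcp_pos: [525.4, -108.7, 166.8]
orientation: [-2.174, -2.267, 0.0]
wrist_force: [-1.6, -0.1, -0.1]
grip_width: 20.1
grip_force: 98.2
```

Call:
step_arm:
  increments:
    - [-1,0,0,2,0]
    - [-1,0,0,4,0]
    - [-1,0,0,6,0]
    - [-1,0,0,7,0]

```text
clock: 8.43
tcp_pos: [525.5, -108.7, 160.2]
orientation: [-2.174, -2.267, 0.0]
wrist_force: [-2.4, -0.1, 4.4]
grip_width: 19.9
grip_force: 98.3
```

Run:
```python
from h import *
print(arm.state()["tcp_pos"],arm.state()["wrist_force"])
p,d=arm.capture("scene"); cv2.imwrite("pics/s4.png",cv2.resize(p[90:230,170:290],None,fx=4,fy=4))
```

```text
[ 525.48703797 -108.72958326  160.19227829] [-2.4267501  -0.06916863  4.36242134]
```

View pics/s4.png

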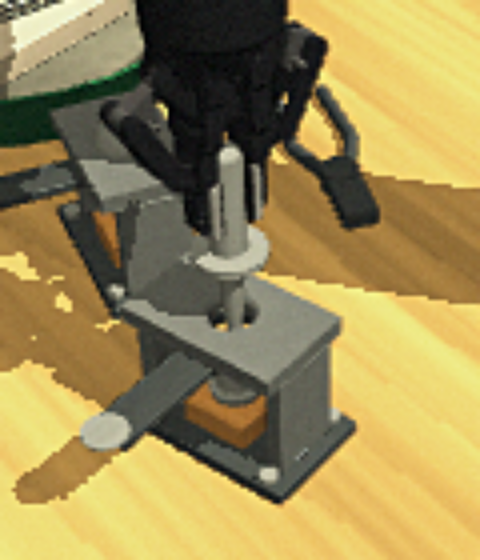

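The punch is centred in the bore (235,315) and the pin head is just above the block. I'll push gently to the stop and watch the force.

Call:
step_arm:
  increments:
    - [-1,0,0,1.5,0]
    - [-1,0,0,3,0]
    - [-1,0,0,3,0]

```text
clock: 8.85
tcp_pos: [525.5, -108.7, 157.1]
orientation: [-2.174, -2.267, 0.0]
wrist_force: [-2.1, 1.3, 3.0]
grip_width: 19.9
grip_force: 98.3
```

Call:
step_arm:
  increments:
    - [-1,0,0,1,0]
    - [-1,0,0,2,0]
    - [-1,0,0,2,0]

```text
clock: 9.22
tcp_pos: [525.8, -108.9, 156.9]
orientation: [2.174, 2.267, 0.0]
wrist_force: [-5.0, 0.7, 13.7]
grip_width: 20.0
grip_force: 99.8
```

The hard stop is reached: the force is up and the TCP has stalled at z=157. That puts the tip 92 mm below the TCP, so the punch hasn't slipped in the grip. Now I'll withdraw and carry it back.

Call:
step_arm:
  increments:
    - [-1,0,0,-10,0]
    - [-1,0,0,-30,0]
    - [-1,0,0,-60,0]
    - [-1,0,0,-95,0]
    - [-1,0,0,-130,0]
    - [-1,0,0,-130,0]
    - [-1,0,0,-130,0]

```text
clock: 10.1
tcp_pos: [525.2, -108.5, 284.0]
orientation: [-2.173, -2.266, 0.0]
wrist_force: [-0.7, 0.3, -2.7]
grip_width: 20.1
grip_force: 98.1
```

Run:
```python
from h import *
go([517,229.5,285],2.4)
```

```text
shift [338.1   6.   -0.7] turn 0.0 ydeg 2.4 tilt [-0.0012  0.0008]
```

Call:
step_arm:
  increments:
    - [-1,45,1,0,0]
    - [-1,95,2,0,0]
    - [-1,145,3,0,0]
    - [-1,195,4,0,0]
    - [-1,245,5,0,0]
    - [-1,290,6,0,0]
    - [-1,325,6,0,0]
    - [-1,338,6,0,0]
    - [-1,338,6,0,0]
    - [-1,338,6,0,0]

```text
clock: 11.35
tcp_pos: [517.3, 228.0, 284.6]
orientation: [-2.175, -2.266, 0.003]
wrist_force: [1.2, -0.2, -1.8]
grip_width: 19.8
grip_force: 98.1
```

Run:
```python
from h import *
go([517,229.5,210],2.4)
p,d=arm.capture("scene"); cv2.imwrite("pics/s5.png",cv2.resize(p[100:330,230:480],None,fx=2.4,fy=2.4))
W=cloud("scene",d); X,Y,Z=np.moveaxis(W,-1,0)
for lo,hi in((192,205),(205,220),(220,240)):
    m=(d>0)&(abs(X-517)<30)&(abs(Y-229)<30)&(Z>lo)&(Z<hi)
    if m.any(): print(lo,m.sum(),W[m].mean(0).round(1))
```

```text
shift [ 1.6 -0.2 74.6] turn -0.0008 ydeg 2.35 tilt [-0.0014 -0.001 ]
192 31 [520.1 229.9 198.7]
205 37 [520.1 230.2 212.4]
220 66 [521.3 230.8 230.8]
```

View pics/s5.png

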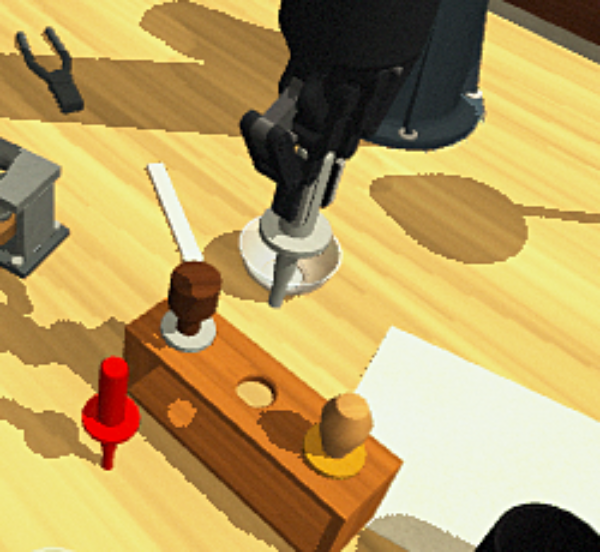

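The punch hangs straight in the grip and is back over the empty middle hole (255,392). I'll lower it in.

Call:
step_arm:
  increments:
    - [-1,1.5,0,40,0]
    - [-1,1.5,0,70,0]
    - [-1,1.5,0,85,0]
    - [-1,1.5,0,100,0]
    - [-1,1.5,0,120,0]
    - [-1,1.5,0,140,0]
    - [-1,1.5,0,155,0]
    - [-1,1.5,0,166,0]
    - [-1,1.5,0,171,0]
    - [-1,1.5,0,171,0]

```text
clock: 12.65
tcp_pos: [517.5, 230.7, 114.3]
orientation: [-2.174, -2.268, 0.0]
wrist_force: [0.1, -0.4, -2.3]
grip_width: 20.1
grip_force: 98.2
```

Call:
step_arm:
  increments:
    - [-1,0,0,1.5,0]
    - [-1,0,0,3,0]
    - [-1,0,0,3.5,0]
    - [-1,0,0,3.5,0]
    - [-1,0,0,3.5,0]

```text
clock: 13.28
tcp_pos: [517.4, 230.7, 110.9]
orientation: [2.174, 2.268, 0.0]
wrist_force: [0.5, 0.2, -2.9]
grip_width: 20.1
grip_force: 98.2
```

Call:
step_arm:
  increments:
    - [-1,0,0,1,0]
    - [-1,0,0,1,0]
    - [-0.4,0,0,1,0]
    - [0.2,0,0,1,0]
    - [1,0,0,1,0]
    - [1,0,0,1,0]
    - [1,0,0,1,0]
    - [1,0,0,1,0]
    - [1,0,0,1,0]
    - [1,0,0,1,0]

```text
clock: 14.52
tcp_pos: [517.4, 230.7, 109.8]
orientation: [-2.174, -2.268, -0.0]
wrist_force: [0.0, -0.8, -0.0]
grip_width: 85.6
grip_force: 0.0
```

Call:
step_arm:
  increments:
    - [1,0,0,-15,0]
    - [1,0,0,-40,0]
    - [1,0,0,-75,0]
    - [1,0,0,-110,0]
    - [1,-30,0,-140,0]
    - [1,-80,-10,-150,0]
    - [1,-120,-20,-150,0]
    - [1,-120,-20,-150,0]
    - [1,-120,-20,-150,0]

```text
clock: 15.65
tcp_pos: [502.7, 110.2, 260.6]
orientation: [2.175, 2.267, 0.002]
wrist_force: [0.1, -0.4, 0.5]
grip_width: 85.4
grip_force: 0.0
```

Run:
```python
from h import *
p,d=arm.capture("scene"); cv2.imwrite("pics/s6.png",cv2.resize(p[100:330,180:430],None,fx=2.4,fy=2.4))
W=cloud("scene",d); X,Y,Z=np.moveaxis(W,-1,0)
m=(d>0)&(abs(X-517)<18)&(abs(Y-229)<18)&(Z>156.5)&(Z<165); print(m.sum(),W[m].mean(0))
s=arm.state();print(s["clock"],s["dq"],s["tcp_pos"])
```

```text
86 [518.43254921 231.87623087 158.76090715]
15.7 [ 0.01065539  0.00848589 -0.00142371 -0.00500197 -0.00087418 -0.0009626 ] [502.69492717 110.60880415 260.31071633]
```

View pics/s6.png

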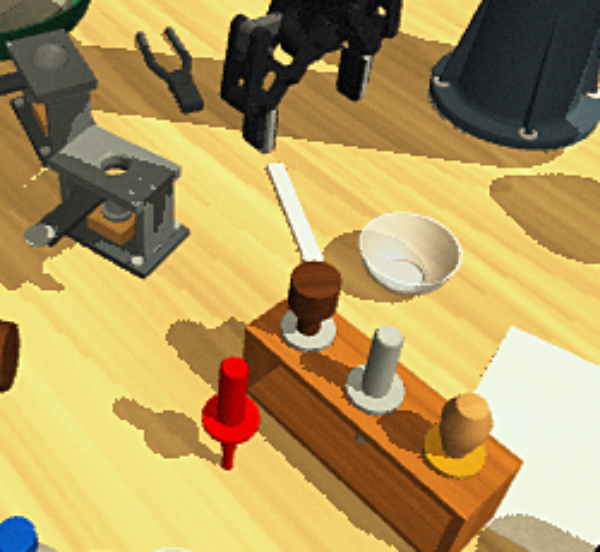

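The punch stands upright in its own hole (375,370), within about 1 mm of where its handle top was at the start. The bore is empty (115,165), the pin lies on the block, and the arm is clear.

```bash
python3 -c "
from plant import arm
print(arm.sign_off())"
```

```text
the job is handed in; nothing more can be done
None
```

The job is handed in at about 16 s on the robot's clock: the stuck pin was driven down to its stop on the catch block, and the drift punch is back upright and released in its own rack hole; sign-off returned no verdict.

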